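# Pull out the rim gauge arm to the size marker and hold it for the reading

## Robot

A 6-joint arm with a two-finger parallel gripper is mounted at the origin on the work surface. World frame = base frame: x ahead of the robot, y to its left, z up, the work surface at z = 0. Lengths are in mm, angles in rad, forces in N, time in s.
With the tool pointing down it reaches from about 275 to 725 mm from the base axis. Payload 15.9 kg.
Tool frame: the origin (TCP) lies midway between the tips of the shut fingers; the grasp point (between the pads) lies bot.grip_point_offset behind it (bot.grip_point_offset is the distance from the TCP to the grasp point, in mm); z points along the fingers, y is the line along which they close (so a half turn about z gives the same grasp; the last joint's range is limited). The gripper opens to 85 mm and grips with 20 to 120 N. Pads are 22 mm wide; open, the fingers measure 114 mm over their backs; the gripper's body (76 mm by 85 mm) begins 54 mm behind the grasp point. The pads swing forward as they close: fully open they stand 13 mm farther back than shut.
Start: joints at [-1.321, 0.213, -0.034, 1.323, 0, 1.571], TCP at [123.6, -484.467, 231.306] pointing down, gripper open.
Joint ranges: [-2.98, 2.98], [-0.74, 1.72], [-1.14, 1.35], [-2.1, 2.04], [-1.57, 1.44], [-3.14, 3.14]. Speed limits (rad/s): [1.89, 1.89, 2.39, 2.57, 3.14, 3.14].

## Interface

Orientations are given as a unit quaternion [x, y, z, w].
In Python, from station import bot, vision, job_done gives the robot as it stands. The module is installed in compiled form; this text tells all that it offers.
- The arm moves only by the shell command python3 -m jog 'ROWS'. ROWS is JSON, a list of rows, each a list of 5 numbers: the shift along the tool's x, y, z in mm, then the turn about the tool's z in degrees, then the closure in counts, from 0 (fully open) to 255 (shut). In form: [[dx, dy, dz, turn, gripper], ...]. A call has 1 to 12 rows; each row shifts and turns the commanded pose from where the row before left it, along the tool's axes as they then stand; what a row does not reach is not made up. A row lasts 1/10 s, in which the tool goes at most 50 mm and 8.59 degrees, less where a joint would pass 70% of its speed; a pose out of reach is approached as far as the arm can. A call is refused whole if a number of a shift passes 50 or a number of a turn 8.59, either way. A call with a gripper value outside its range is refused whole. The fingers move at their own pace and stop on an object; the grip force is fixed at half the most. Time passes only in rows, so rows that do not move let the fingers close. It gives the time, the measured TCP pose, the force, the opening and the grip force at its end, in the units of the state.
- bot.get_state(): the state, without advancing time (a new reading comes with each control period).
- vision.snapshot(name): name is "scene" or "top" or "wrist"; returns a dict with "image" (420x560x3 uint8, blue, green, red), "z_map" (420x560 float32, mm along the optical axis (not along the pixel's ray), 0 where there is no reading), "intrinsics" (3x3 intrinsics, pixels), "camera_from_world" (4x4, takes a point from world to camera coordinates). Camera axes: x right, y up, looking along -z (the intrinsics and any distortion apply to the point x, -y, -z); pixel columns grow to the right and rows downward; lengths in mm; the calibration is good to about 2 mm. The wrist camera is an equidistant fisheye: a pixel r from the principal point sees the ray r / f radians off the axis. A picture is of the moment at which its call begins.
- job_done(): hands the job in; it is judged then, once.
The state is a dict: "time": time; "joint_pos": joint angles; "joint_vel": joint speeds; "joint_torque": joint torques, N m; "tool_pos": TCP position; "tcp_rot": TCP orientation; "force": force on the tool from outside, world axes, zero at the start; "torque": the same for the moment, N m; "opening": finger opening in mm; "grasp_force": force on a finger pad.
Only numpy, scipy, OpenCV 4.12 (cv2) and the standard library are available. Lean on these libraries where they do the work, as an engineer would, in place of code of your own. Each camera call takes 0.05 s, during which the arm holds its last target. There are 200 camera calls.

## Task

Take a reading with the bench gauge: push its red lock button fully in, then pull the telescoping arm out by its upright black handle until the arm's black pointer is over the orange marker on the white scale. A spring draws the arm back, so keep hold of the handle and finish while holding it still at the marker. Do not force the arm while it is locked, and leave the marker and everything else on the table where they are.

Things in the scene. Friction and masses are not known exactly. Their poses are not given: they have to be found in the camera images.
- button_top (a point): Centre of the top face of the red round lock button (28 mm across) on the green housing (135 x 70 mm, top 78 mm above the table). The face is 98 mm above the table when out, 88 mm when fully in, where it is still 4 mm proud of its black collar (38 mm across). Its z axis is up. The button lies 140 mm behind the handle's home position, on the arm's centre line.
- lock_button (a joint): Lock button travel in m: 0 out (locked), 0.010 fully in. It is pushed straight down against about 3 N of friction and stays in when let go; the arm is free once it is more than 7 mm in.
- handle_grip (a point): Point on the axis of the upright black round handle (geom gauge_arm_c4, part of the sliding arm; 30 mm diameter, 70 mm tall, from 58 to 128 mm above the table), 24 mm below its top, 104 mm above the table: a good place to grip from above, with any yaw. Its x axis is level and points the way the arm extends. Below the handle run the arm's steel bar (16 mm wide, top 58 mm above the table) and to its -y side the scale and pointer, all lower than 58 mm.
- gauge_arm (a joint): Extension of the telescoping arm in m: 0 home, 0.130 fully out. The lock holds it at 0 (about 1.5 mm of play). Once free it runs straight and level, with a spring pulling it home with about 4 N at home and 7 N fully out, plus a little friction.
- pointer_tip (a point): Tip of the black needle pointer (2.5 mm wide) that the arm carries, 50 mm ahead of the handle axis and 50 mm to the arm's -y side, over the scale. Its x axis points the way the arm extends.
- size_mark (a point): Centre of the top of the orange marker clip (10 mm wide along the scale) on the fixed white scale beside the arm (ticks every 10 mm, long ones every 50 mm, the first tick at home). Its x axis points the way the arm extends. It is set somewhere between 50 and 110 mm of extension and must not be moved.
- marker (a joint): Setting of the orange marker in m: the extension of the arm at which the pointer stands over the middle of the marker.
- gauge: The whole gauge, bolted to the table: aluminium base plate 420 x 105 x 12 mm, x axis the way the arm extends, z up; origin on the table 60 mm ahead of the handle's home position on the arm's centre line. The base runs from x = -280 to 140 mm.
- bearing: Loose bystander: steel bearing ring, 90 mm across, 25 mm high, lying flat; origin at the centre of its underside.
- socket: Loose bystander: steel wrench socket, 32 mm across, 45 mm tall, upright; origin under its centre.
- spray_can: Loose bystander: spray can, 64 mm across, 190 mm tall; origin under its centre.
- grease_jar: Loose bystander: grease jar, 72 mm across, 80 mm tall; origin under its centre.
- wood_block: Loose bystander: wooden block 90 x 70 x 45 mm; origin under its centre.
- wrench: Loose bystander: flat steel wrench along its x axis.
- hammer: Loose bystander: hammer lying along its x axis.
- bolt_tray: Loose bystander: grey open tray 130 x 100 x 35 mm; origin under its centre.

How it is judged:
By the outcome, as a careful person would: the job done as asked, in the order asked, and still so for the second after the job is handed in, while the arm keeps its last pose, push and grip.
It also fails if it takes over 40 s, if anything falls off the work surface, if the arm or the gripper's body presses on something with over 40 N, if the wrist force passes 120 N, or if a joint passes its speed limit or range.

## Working session

There is one attempt and no reset: what is moved stays moved. The work goes in short steps, Python scripts to look and compute and a shell command to move; the robot and the scene stay as the last step left them, time stands still between calls to the robot, and variables do not carry over. Pictures are saved under pics/ and viewed, at most 10 in all, crops included, and the job is handed in when it is done.

```bash
mkdir -p pics; cat > h.py <<'E'
import numpy as np, cv2, sys
from station import bot, vision
def snap(n,f):
    s=vision.snapshot(n); cv2.imwrite('pics/'+f+'.png',s['image']); np.savez('pics/'+f+'.npz',z=s['z_map'],K=s['intrinsics'],T=s['camera_from_world'],im=s['image']); return s
def ray(K,T,u,v):
    Ti=np.linalg.inv(T); d=np.array([(u-K[0,2])/K[0,0],-(v-K[1,2])/K[1,1],-1]); return Ti[:3,3],Ti[:3,:3]@d
def px(f,u,v,z=None):
    "world point at pixel: by depth, or on the plane of height z"
    D=np.load('pics/'+f+'.npz'); o,d=ray(D['K'],D['T'],u,v)
    k=D['z'][int(round(v)),int(round(u))] if z is None else (z-o[2])/d[2]
    return o+d*k
E
python3 - <<'E'
from h import *
snap('top','top0'); snap('scene','scene0')
i=cv2.imread('pics/top0.png'); cv2.imwrite('pics/top0b.png',cv2.resize(i,(800,600),interpolation=2))
s=bot.get_state(); print(s['tool_pos'],s['tcp_rot'],s['force'],bot.grip_point_offset,s['time'],s['opening'])
E
```

```text
[ 123.5254443  -484.19973098  230.89257016] [ 9.92210366e-01  1.24572782e-01 -5.61254311e-05 -4.56553838e-04] [ 0.36412666  0.13575558 -0.51187091] 18.700000000000003 0.1 85.42650671941585
```

View pics/top0b.png

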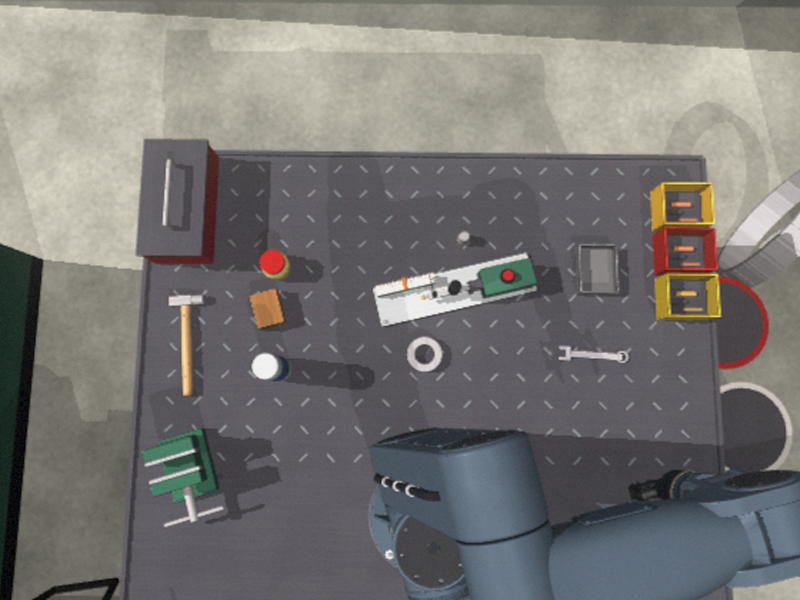

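View pics/scene0.png

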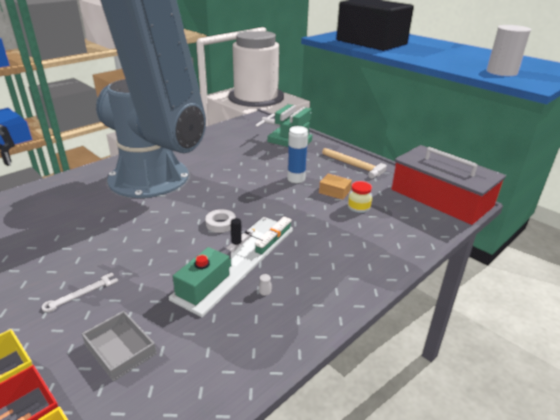

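The top view shows the button at about (508,275), the handle at (455,287) and the orange marker at (404,284), all in the 800x600 picture. The arm extends to the left (+y). I'll enlarge that area.

```bash
python3 - <<'E'
from h import *
i=cv2.imread('pics/top0.png')[165:240,255:385]; cv2.imwrite('pics/c0.png',cv2.resize(i,None,fx=6,fy=6,interpolation=2))
b=px('top0',508*.7,275*.7,98); h=px('top0',455*.7,287*.7,128); print(b,px('top0',508*.7,275*.7),h,px('top0',455*.7,287*.7),np.hypot(*(b-h)[:2]))
E
```

```text
[ 601.12191852 -198.9925784    98.        ] [ 601.31423705 -199.17223295   96.96027122] [564.19100986 -63.1908388  128.        ] [563.79585137 -62.97724641 130.39684258] 140.73380721230626
```

View pics/c0.png

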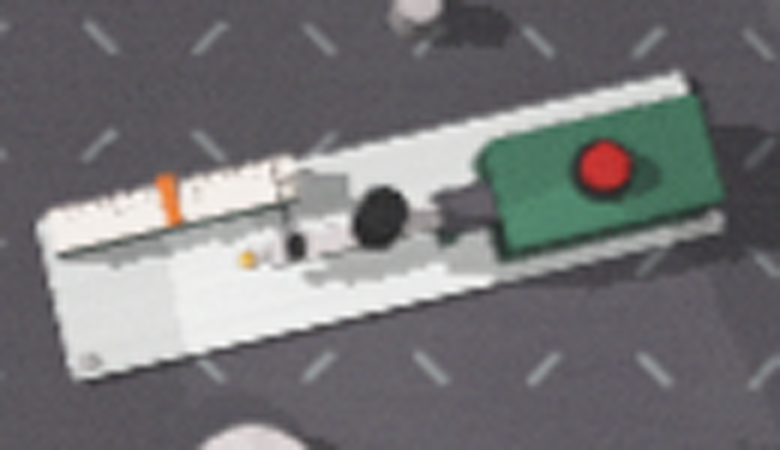

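The crop puts the button at (604,166), the handle top at about (381,213) and the marker at (169,200). The button height and the 140 mm spacing both check out. The arm direction is about 105°, almost parallel to the tool y axis already, so no turn is needed. Next I go above the button with the fingers shut.

```bash
python3 -m jog '[[33,-10,0,0,255],[33,-10,0,0,255],[33,-10,0,0,255],[33,-10,0,0,255],[33,-10,0,0,255],[33,-10,0,0,255],[33,-10,0,0,255],[33,-10,0,0,255],[33,-10,0,0,255],[33,-10,0,0,255],[33,-10,0,0,255],[33,-10,0,0,255]]'
cat >> h.py <<'E'
from scipy.spatial.transform import Rotation as R
def togo(p):
    s=bot.get_state(); print('tool shift to',p,':',R.from_quat(s['tcp_rot']).inv().apply(np.array(p)-s['tool_pos']).round(1),'tcp',s['tool_pos'].round(1),'F',np.round(s['force'],1),'open',round(s['opening'],1),'grip',round(s['grasp_force'],1),'t',s['time'])
E
python3 -c "
from h import *
togo([601,-199,130])"
```

```text
time: 1.3
tool_pos: [478.6, -269.3, 231.0]
tcp_rot: [0.992, 0.125, -0.0, -0.0]
force: [0.3, -0.7, -0.5]
opening: -0.1
grasp_force: 0.0
tool shift to [601, -199, 130] : [136.  -37.8 101. ] tcp [ 478.6 -269.3  231. ] F [ 0.3 -0.7 -0.5] open -0.1 grip 0.0 t 1.3
```

```bash
python3 -m jog '[[27,-7.5,0,0,255],[27,-7.5,0,0,255],[27,-7.5,15,0,255],[27,-7.5,25,0,255],[28,-7.8,21,0,255],[0,0,0,0,255]]'
python3 -c "
from h import *
togo([601,-199,130])
snap('wrist','w1'); snap('scene','s1')
i=cv2.imread('pics/w1.png'); j=cv2.imread('pics/s1.png')[190:310,140:300]
cv2.imwrite('pics/m1.png',np.hstack([cv2.resize(i,(400,300)),cv2.resize(j,(400,300),interpolation=2)]))
print(np.load('pics/w1.npz')['K'])"
```

```text
time: 1.9
tool_pos: [600.7, -197.6, 166.2]
tcp_rot: [0.992, 0.126, -0.002, -0.001]
force: [-0.7, -1.1, -0.1]
opening: 0.2
grasp_force: 0.0
tool shift to [601, -199, 130] : [ 0.1  1.5 36.2] tcp [ 600.7 -197.6  166.2] F [-0.7 -1.1 -0.1] open 0.2 grip 0.0 t 1.9
[[325.1922621    0.         272.15383681]
 [  0.         325.1922621  213.42090606]
 [  0.           0.           1.        ]]
```

View pics/m1.png

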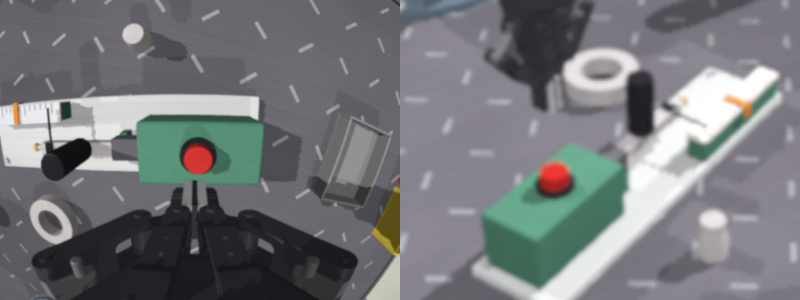

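The wrist view has the button at about (277,221) in full-resolution pixels, with the fingertips next to it. The marker is at about (21,158) and the handle is to the left. I'll get these positions from the fisheye model.

```bash
cat >> h.py <<'E'
def wpx(f,u,v,z):
    "fisheye pixel on plane z"
    D=np.load('pics/'+f+'.npz'); K=D['K']; Ti=np.linalg.inv(D['T']); a=np.array([u-K[0,2],v-K[1,2]])/K[0,0]; t=np.linalg.norm(a); a=a/t*np.sin(t)
    d=Ti[:3,:3]@np.array([a[0],-a[1],-np.cos(t)]); o=Ti[:3,3]; return (o+d*(z-o[2])/d[2]).round(1)
def blob(im,lo,hi):
    m=cv2.inRange(cv2.cvtColor(im,cv2.COLOR_BGR2HSV),lo,hi); n,_,st,c=cv2.connectedComponentsWithStats(m); return [(st[k,:5].tolist(),c[k].round(1).tolist()) for k in range(1,n) if st[k,4]>20]
E
python3 -c "
from h import *
im=np.load('pics/w1.npz')['im']
r=blob(im,(0,180,120),(5,255,255)); o=blob(im,(8,150,150),(20,255,255)); print(r,o)
for b in r: print('red',wpx('w1',*b[1],98))
for b in o: print('or',wpx('w1',*b[1],50))
cv2.imwrite('pics/c1.png',cv2.resize(im[110:270,0:210],None,fx=3.7,fy=3.7,interpolation=2))
"
```

```text
[([257, 201, 41, 41, 1272], [276.6, 222.3])] [([18, 144, 9, 30, 173], [22.2, 158.2])]
red [ 604.1 -199.5   98. ]
or [589.1  57.   50. ]
```

View pics/c1.png

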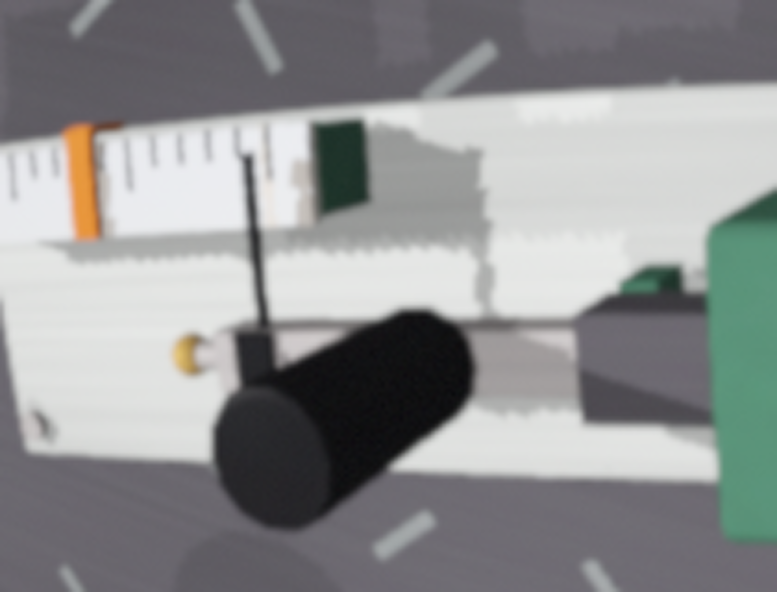

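The crop has the marker at about (82,180), the pointer tip at (247,155) near home and the handle top at (270,457). The two button measurements agree to within 3 mm, so I'll push it now.

```bash
python3 -c "
from h import *
togo([602.5,-199.3,88]); print(wpx('w1',73,233.5,128))"
python3 -m jog '[[1.5,2,20,0,255],[0,0,20,0,255],[0,0,15,0,255],[0,0,5,0,255],[0,0,0,0,255]]'
python3 -c "
from h import *
togo([602.5,-199.3,88])"
```

```text
tool shift to [602.5, -199.3, 88] : [ 2.8  0.4 81.4] tcp [ 599.8 -199.6  169.4] F [-0.4 -1.2  0.5] open -0.4 grip 0.0 t 2.0
[570.  -65.7 128. ]
time: 2.5
tool_pos: [601.5, -202.1, 110.7]
tcp_rot: [0.992, 0.124, -0.0, 0.0]
force: [-0.3, 0.4, -0.7]
opening: -0.0
grasp_force: 0.0
tool shift to [602.5, -199.3, 88] : [ 1.6 -2.5 22.7] tcp [ 601.5 -202.1  110.7] F [-0.3  0.4 -0.7] open -0.0 grip 0.0 t 2.5
```

```bash
python3 -m jog '[[1.5,-2,6,0,255],[0,0,4,0,255],[0,0,3,0,255],[0,0,3,0,255],[0,0,3,0,255],[0,0,2,0,255],[0,0,0,0,255],[0,0,0,0,255]]'
python3 -c "
from h import *
togo([602.5,-199.3,88])"
```

```text
time: 3.3
tool_pos: [602.9, -199.3, 89.2]
tcp_rot: [0.992, 0.125, -0.0, -0.0]
force: [0.3, -0.0, 0.5]
opening: -0.1
grasp_force: 0.0
tool shift to [602.5, -199.3, 88] : [-0.3 -0.1  1.2] tcp [ 602.9 -199.3   89.2] F [ 0.3 -0.   0.5] open -0.1 grip 0.0 t 3.3
```

```bash
for k in 1 2; do :; done; python3 -m jog '[[0,0,1,0,255],[0,0,1,0,255],[0,0,0,0,255]]'
python3 -m jog '[[0,0,0.8,0,255],[0,0,0,0,255]]'
```

```text
time: 3.6
tool_pos: [603.0, -199.4, 88.0]
tcp_rot: [0.992, 0.125, 0.0, 0.0]
force: [-4.0, 0.0, 10.5]
opening: 0.3
grasp_force: 5.1
time: 3.8
tool_pos: [603.1, -199.4, 87.9]
tcp_rot: [0.992, 0.125, 0.0, 0.0]
force: [-7.1, 1.9, 19.5]
opening: 0.4
grasp_force: 9.6
```

The force rose to 20 N at 88 mm, so the button is fully in. I'll lift, open the gripper and go above the handle.

```bash
python3 -m jog '[[0,0,-10,0,255],[0,0,-30,0,255],[0,0,-40,0,255],[0,-20,-22,0,0],[0,-40,0,0,0],[-1,-40,0,0,0],[-2,-30,0,0,0],[0,-11,0,0,0],[0,0,0,0,0],[0,0,0,0,0]]'
python3 -c "
from h import *
togo([565,-63.5,85])
im=snap('wrist','w2')['image']
r=blob(im,(0,180,120),(5,255,255)); o=blob(im,(8,150,150),(20,255,255)); print(r,o)
for b in r: print('red',wpx('w2',*b[1],88))
for b in o: print('or',[wpx('w2',*b[1],z) for z in (35,45,55)])
cv2.imwrite('pics/c2.png',cv2.resize(im[100:300,120:380],None,fx=3,fy=3,interpolation=2))"
```

```text
time: 4.8
tool_pos: [565.6, -64.0, 188.6]
tcp_rot: [0.992, 0.125, 0.0, 0.0]
force: [-0.6, 0.4, -0.1]
opening: 85.6
grasp_force: 0.0
tool shift to [565, -63.5, 85] : [ -0.4  -0.7 103.6] tcp [565.6 -64.  188.6] F [-0.6  0.4 -0.1] open 85.6 grip 0.0 t 4.8
[([423, 195, 29, 32, 713], [436.8, 210.7])] [([141, 131, 11, 33, 285], [146.4, 146.5])]
red [ 602.8 -198.8   88. ]
or [array([586. ,  64.9,  35. ]), array([587.6,  61.1,  45. ]), array([589.1,  57.4,  55. ])]
```

View pics/c2.png

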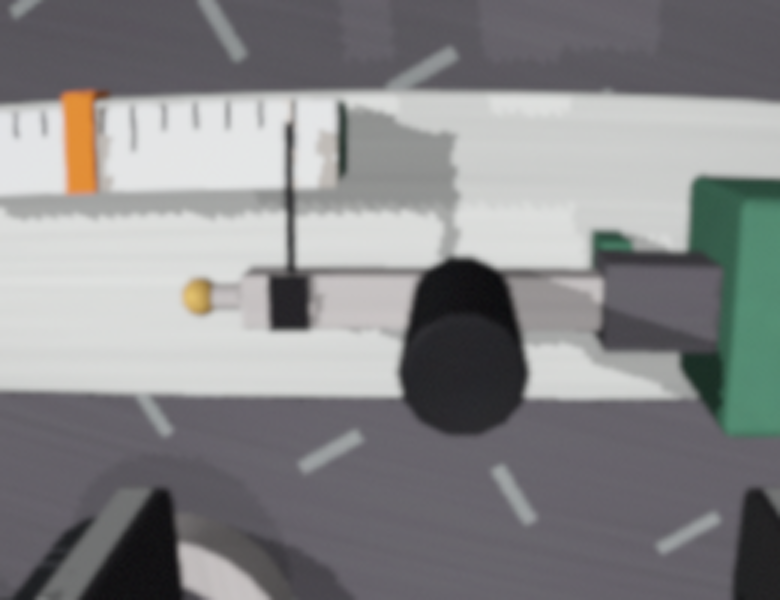

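The pointer at x≈290 stands on the home tick. The 60 tick is at about 103 and the 80 tick at 45, with the orange marker centred near 80, so it is set at roughly 68 mm. The handle top is at (463,373). I'll check the handle position.

```bash
python3 -c "
from h import *
h=wpx('w2',274.4,224.7,128); b=np.array([602.8,-199]); d=h[:2]-b; print(h,np.linalg.norm(d),np.degrees(np.arctan2(d[1],d[0])))
togo([h[0],h[1],85])
# pointer vs marker at common height, several heights
p=[wpx('w2',120+x/3,100+y/3,50) for x,y in((289,135),(80,135),(134,135),(45,125),(103,110))]
for q in p: print(q, np.linalg.norm(q-p[0]))"
```

```text
[569.6 -64.4 128. ] 138.6340506513461 103.85581648713617
tool shift to [np.float64(569.6), np.float64(-64.4), 85] : [  3.9   1.  103.5] tcp [565.6 -64.4 188.5] F [-0.3 -0.9 -0.8] open 85.3 grip 0.0 t 4.85
[603.4  -4.3  50. ] 0.0
[589.7  59.3  50. ] 65.05881954047427
[593.3  42.   50. ] 47.38881724626602
[590.5  71.5  50. ] 76.88985628806962
[598.6  53.4  50. ] 57.89930914959175
```

```bash
python3 -m jog '[[2.5,0.8,25,0,0],[0,0,30,0,0],[0,0,30,0,0],[0,0,15,0,0],[0,0,5,0,0],[0,0,0,0,0]]'
python3 -m jog '[[0,0,0,0,255],[0,0,0,0,255],[0,0,0,0,255],[0,0,0,0,255],[0,0,0,0,255],[0,0,0,0,255],[0,0,0,0,255],[0,0,0,0,255]]'
```

```text
time: 5.45
tool_pos: [567.7, -64.4, 83.1]
tcp_rot: [0.992, 0.124, -0.0, -0.0]
force: [0.3, -0.1, 0.9]
opening: 85.5
grasp_force: 0.0
time: 6.25
tool_pos: [568.3, -64.0, 84.3]
tcp_rot: [0.992, 0.124, 0.001, 0.001]
force: [-0.4, -3.6, 5.3]
opening: 29.0
grasp_force: 58.7
```

The handle is held. I'll pull gently at first to confirm it is unlocked.

```bash
python3 -m jog '[[0,-1,0,0,255],[0,-2,0,0,255],[0,-2,0,0,255],[0,0,0,0,255]]'
```

```text
time: 6.65
tool_pos: [567.1, -59.1, 84.3]
tcp_rot: [0.992, 0.125, 0.001, 0.001]
force: [-1.0, -2.9, 4.9]
opening: 28.7
grasp_force: 58.7
```

```bash
python3 -m jog '[[0,-5,0,0,255],[0,-8,0,0,255],[0,-10,0,0,255],[0,-10,0,0,255],[0,-10,0,0,255],[0,-8,0,0,255],[0,-4,0,0,255],[0,0,0,0,255],[0,0,0,0,255]]'
python3 -c "
from h import *
togo([568,-64,84.3])
im=snap('wrist','w3')['image']
cv2.imwrite('pics/c3.png',cv2.resize(im[60:220,150:350],None,fx=4,fy=3.7,interpolation=2))"
```

```text
time: 7.55
tool_pos: [554.0, -5.8, 84.3]
tcp_rot: [0.992, 0.125, 0.001, 0.0]
force: [3.1, -3.7, 4.5]
opening: 29.0
grasp_force: 59.0
tool shift to [568, -64, 84.3] : [-0.8 59.9  0. ] tcp [554.   -5.8  84.3] F [ 3.1 -3.7  4.5] open 29.0 grip 59.0 t 7.55
```

View pics/c3.png

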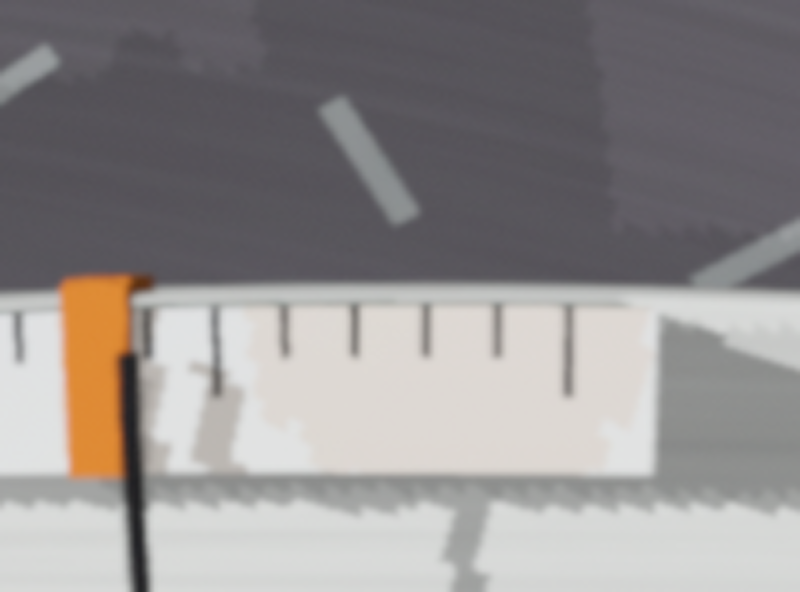

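The pointer tip is at (127,355) and the orange clip spans x≈64–130, centred near 97, so about 4–8 mm remain. Height parallax matters here, so I'll use depth.

```bash
python3 -c "
from h import *
D=np.load('pics/w3.npz'); K=D['K']; Ti=np.linalg.inv(D['T']); print(Ti[:3,3])
def dep(cx,cy,r=0):
    u=150+cx/4; v=60+cy/3.7; z=D['z'][int(round(v)),int(round(u))]
    a=np.array([u-K[0,2],v-K[1,2]])/K[0,0]; t=np.linalg.norm(a); a=a/t*np.tan(t)*z
    return (Ti@[a[0],-a[1],-z,1])[:3]
for n,x,y in (('scale',350,400),('scale',40,400),('scale',180,335),('mark',90,350),('mark',90,400),('ptr',127,365),('ptr',129,400),('ptr',132,440),('ptr',135,500),('ptr',138,550)): print(n,dep(x,y).round(1))
u=np.array([-.242,.970])
for hp in (48,50,52,54,56):
  tip=wpx('w3',150+127/4,60+357/3.7,hp); print(hp,tip, (tip[:2]-np.array(bot.get_state()['tool_pos'][:2]))@u)
"
```

```text
[619.74899673  11.4544184  227.16368284]
scale [591.7  24.3  44.2]
scale [581.3  69.1  44.9]
scale [595.7  50.8  42.9]
mark [591.3  62.1  48.3]
mark [583.5  60.8  47.4]
ptr [591.2  54.7  54.5]
ptr [586.2  53.3  54.7]
ptr [580.4  51.7  54.5]
ptr [571.6  49.5  54.8]
ptr [564.3  47.5  55.5]
48 [591.4  56.6  48. ] 51.55232492965733
50 [591.7  56.1  50. ] 50.994724929657316
52 [592.   55.6  52. ] 50.43712492965732
54 [592.3  55.1  54. ] 49.879524929657336
56 [592.6  54.6  56. ] 49.32192492965732
```

Depth puts the pointer at z≈54.5, 50 mm ahead of the handle as specified, and the marker top at z≈48. About 6.5 mm remain.

```bash
python3 -m jog '[[0,-3,0,0,255],[0,-2.5,0,0,255],[0,-1,0,0,255],[0,0,0,0,255],[0,0,0,0,255],[0,0,0,0,255]]'
python3 -c "
from h import *
togo([568,-64,84.3])
im=snap('wrist','w4')['image']
cv2.imwrite('pics/c4.png',cv2.resize(im[120:200,150:250],None,fx=7,fy=7,interpolation=2))"
```

```text
time: 8.2
tool_pos: [552.5, 0.3, 84.3]
tcp_rot: [0.992, 0.124, 0.001, 0.0]
force: [3.7, -3.4, 4.9]
opening: 28.5
grasp_force: 59.1
tool shift to [568, -64, 84.3] : [-0.9 66.1  0.1] tcp [5.525e+02 3.000e-01 8.430e+01] F [ 3.7 -3.4  4.9] open 28.5 grip 59.1 t 8.2
```

View pics/c4.png

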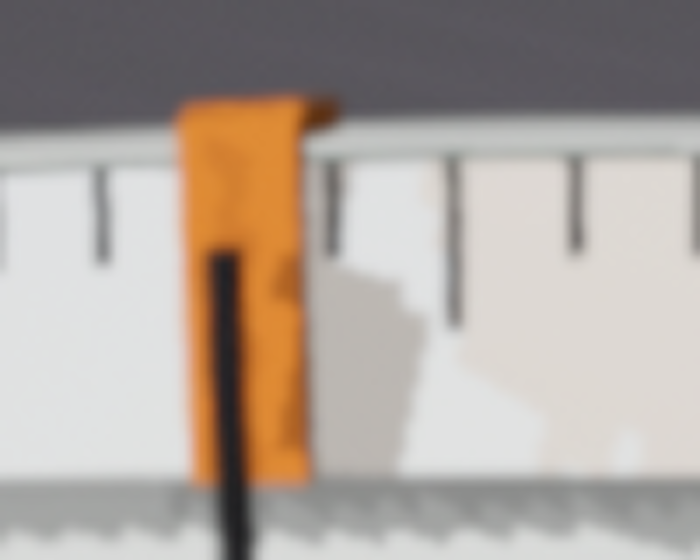

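In this crop the pointer is at x≈224 and the clip spans 186–302, centred at 244. I'll check whether the 1.7 mm apparent offset matches the parallax.

```bash
python3 -c "
from h import *
u=np.array([-.242,.970])
for y,xp,xm in((262,224.5,244),(400,229,250.5)):
  for zm in (47.5,48.5):
    a=wpx('w4',150+xp/7,120+y/7,54.7); b=wpx('w4',150+xm/7,120+y/7,zm); print(a,b,'remaining',(b-a)[:2]@u)
togo([568,-64,84.3])"
```

```text
[590.5  60.7  54.7] [589.7  60.9  47.5] remaining 0.38759999999998485
[590.5  60.7  54.7] [589.9  60.6  48.5] remaining 0.048200000000004115
[579.9  58.2  54.7] [578.7  58.1  47.5] remaining 0.19339999999998214
[579.9  58.2  54.7] [578.9  57.8  48.5] remaining -0.14600000000000551
tool shift to [568, -64, 84.3] : [-0.8 66.2  0. ] tcp [5.525e+02 3.000e-01 8.420e+01] F [ 3.7 -4.4  5.1] open 28.7 grip 59.1 t 8.25
```

The offset matches the parallax, leaving about 0.1 mm of error. The arm is holding still, so I'm handing in.

```bash
python3 -c "
from station import job_done
print(job_done())"
```

```text
the job is handed in; nothing more can be done
None
```

I pushed the lock button fully in, then pulled the arm out about 66 mm and handed the job in at about 8.3 s, holding the handle still; by my measurement the pointer is within about 0.4 mm of the marker's middle, and the hand-in returned no verdict.

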